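# Close the drilling jig with its drilled clamp bar

### The arm

A 6-joint arm with a two-finger parallel gripper is mounted at the origin on the work surface. World frame = base frame: x ahead of the robot, y to its left, z up, the work surface at z = 0. Lengths are in m, angles in rad, forces in N, time in s.
With the tool pointing down it reaches from about 0.3 to 0.775 m from the base axis. Payload 14.6 kg.
Tool frame: the origin (TCP) lies on the centre line of the jaws, within the pads' length; the fingertips stand ctrl.tcp_to_tips ahead of it and the grasp point (between the pads) lies 2 mm behind it (ctrl.tcp_to_tips is the distance from the TCP to the fingertips, in m); z points along the fingers, y is the line along which they close (so a half turn about z gives the same grasp; the last joint's range is limited). The gripper opens to 94 mm and grips with 3 to 60 N. Pads are 16 mm wide; open, the fingers measure 119 mm over their backs; the gripper's body (75 mm by 177 mm) begins 78 mm behind the grasp point.
Start: joints at [1.078, 0.3, 1.521, -0, 1.321, -0.067], TCP at [0.227, 0.501, 0.222] pointing down, gripper open.
Joint ranges: [-3.03, 3.03], [-0.79, 2.21], [0.23, 2.52], [-1.04, 4.18], [0, 3.07], [-2.55, 2.55]. Speed limits (rad/s): [2.22, 2.22, 2.57, 3.14, 3.14, 3.14].

### API

Orientations are given as [roll, pitch, yaw] about the fixed x, y, z axes, in that order (R = Rz(yaw) Ry(pitch) Rx(roll)).
In Python, from station import telemetry, viewer, hand_in, ctrl gives the robot as it stands.
- The arm moves only by the tool step_arm, never from a script. Its argument "plan" is a list of rows, each an object of numbers: "dx", "dy", "dz": the shift along the tool's x, y, z scaled (see below); "rx", "ry", "rz": the turn, a rotation vector about the tool's x, y, z scaled (see below); "claw": the closure, from 0 (fully open) to 1 (shut). In form: [{"dx": .., "dy": .., "dz": .., "rx": .., "ry": .., "rz": .., "claw": ..}, ...]. A call has 1 to 10 rows; each row shifts and turns the commanded pose from where the row before left it, along the tool's axes as they then stand; what a row does not reach is not made up. The controller multiplies each number of a shift by 0.1 m and each number of a turn by 90 degrees. A row lasts 1/10 s, in which the tool goes at most 50 mm and 8.59 degrees, less where a joint would pass 70% of its speed; a pose out of reach is approached as far as the arm can. A call with a number of a shift or a turn outside -1 to 1 is refused whole. A call with a gripper value outside its range is refused whole. The fingers move at their own pace and stop on an object; "grip_force" is the grip in N (left out, the last holds). Time passes only in rows, so rows that do not move let the fingers close. It gives the time, the measured TCP pose, the force, the opening and the grip force at its end, in the units of the state.
- telemetry.get_obs(): the state, without advancing time (a new reading comes with each control period).
- viewer.camera(name): name is "scene" or "top" or "wrist"; returns a dict with "img" (400x640x3 uint8, red, green, blue), "z_map" (400x640 float32, m along the optical axis (not along the pixel's ray), 0 where there is no reading), "fx", "fy", "cx", "cy" (pixels), "R" (3x3) and "t" (3): a world point X has camera coordinates R X + t; the wrist camera has in their place "tool_from_camera" (4x4, takes a point from camera to tool coordinates, whose origin is the TCP and whose axes are the flange's). Camera axes: x right, y down, z forward; pixel columns grow to the right and rows downward; lengths in m; the calibration is good to about 2 mm. A picture is of the moment at which its call begins: read the wrist's pose just before it.
- hand_in(): hands the job in; it is judged then, once.
Trained networks look in a picture, given as the dict that the camera call returned (one of the last four; its "shot" number tells which), for a name from the list of things; names that differ only in an ending like _2 or _b are one class to them, and where a whole thing is asked for, a point or a joint stands for the part that bears it (a point fixed in the world has none). Each returns a list of dicts, best first, with "score" (0 to 1); they miss things now and then, are a little off and sometimes report something else, mostly with a low value. They report only what shows in the picture. A call takes as long as a camera call. They do not tell look-alikes from the thing itself.
- viewer.recognise(target, picture): "rect" ([left, top, right, bottom] in pixels, round what is visible of it).
The state is a dict: "time_s": time; "qpos": joint angles; "joint_vel": joint speeds; "tau": joint torques, N m; "ee_pos": TCP position; "eef_rot": TCP orientation; "force": force on the tool from outside, world axes, zero at the start; "moment": the same for the moment, N m; "grip_width": finger opening in m; "grip_force": force on a finger pad.
Only numpy, scipy, OpenCV 4.12 (cv2) and the standard library are available. Lean on these libraries where they do the work, as an engineer would, in place of code of your own. Each camera call takes 0.05 s, during which the arm holds its last target. There are 200 camera calls.

### The job

Get the drilled clamp bar out from under the low plywood rack, lower it square over the tall guide rod of the green drilling jig, with its thin end tongue above the black roller, and press that end down until the roller catch snaps over the tongue and the bar lies flat and fully home on the timber blank. Feel for the snap and stop pressing once the bar is home, without ramming it; let go of the bar, and leave the plain spare bar and the other things on the bench where they are.

Things in the scene. Friction and masses are not known exactly. Their poses are not given: they have to be found in the camera images.
- bar: Aluminium clamp bar, 190 x 50 x 14 mm, 0.25 to 0.4 kg, with a hole near one end and a thin tongue at the other. Origin: centre of its underside, close below the centre of mass. x: from hole end (-95 mm) to tongue end (+95 mm). At the start it lies on the bench in one of the rack's bays, only its hole end sticking out, by some 55 to 75 mm.
- bar_hole (a point): Centre of the bar's 18 mm through hole, at the underside: 67 mm from the bar's origin along -x. The last 56 mm of the bar at this end are 10 mm thick. If the bar is gripped near the hole, the tall rod runs into the gripper: put it down and grip it again near its middle.
- bar_tongue (a point): Middle of the tongue's end edge, at the underside: 95 mm from the bar's origin along +x. The tongue is 24 mm long, 50 mm wide and 6 mm thick, flush with the underside.
- spare: Plain aluminium bar without hole or tongue, 176 x 50 x 14 mm, in the other bay of the rack. Leave it there. Origin: centre of its underside, x lengthwise.
- rack: Low plywood rack standing fixed on the bench: 135 mm deep (x), 290 mm wide (y), top at 36 mm; a 10 mm board above two bays, each 26 mm high and 127 mm wide, centred at y = -70 and +70 mm, open towards -x. Origin: centre of its underside.
- jig: Drilling jig, fixed. Origin: on the bench; x runs from rod (x = -81 mm) to roller catch. Green base 262 x 90 x 12 mm (x -119 to +143 mm). A collar (32 mm diameter) round the rod's foot and a timber blank (x -38 to +58 mm, 32 mm wide) have their tops 34 mm up; the closed bar lies flat on them, turned like the jig, origin at x = -14 mm. Catch housing: x 111 to 141, 60 mm wide, 62 mm high.
- rod_seat (a point): On the rod's axis at the collar's top, 34 mm above the bench: the bar's hole ends here. The rod is 16 mm thick.
- rod_top (a point): Rounded top of the guide rod, 150 mm above the bench.
- roller_axis (a point): Centre of the catch's black roller, 20 mm in diameter and 36 mm long, 49.5 mm above the bench at the jig's x = +85 mm when sprung out: it reaches 6 mm over the closed bar's tongue end. Its axis runs across the jig.
- catch (a joint): Travel of the sprung roller (m): 0 = sprung out, up to 0.009 = pushed back. A level bar meets it with its underside about 58 mm up. A push of some 7 to 15 N on the bar near the tongue passes the peak, soon after first touch; then the force drops to almost nothing as the roller gives way by 4 to 5 mm and snaps out over the tongue, until the bar stops hard on the blank.
- case: Black hard case, 75 x 120 x 34 mm, lying on top of the rack. Origin: centre of its underside.
- can: Tin can, 60 mm diameter, 100 mm high, standing on the bench. Origin: centre of its underside.
- hammer: Hammer lying on the bench. Origin: centre of its underside.
- offcut: Wooden offcut, 110 x 45 x 35 mm, lying on the bench. Origin: centre of its underside.
- clampscrew: Small steel screw clamp, 90 x 24 mm, 92 mm high, standing on the bench. Origin: centre of its underside.
- pot: Steel cup, 80 mm diameter, 90 mm high, standing on the bench. Origin: centre of its underside.
Not all that is in view belongs to the job. What is shaped like the bar but blue is not meant.

How it is judged:
On the way, in this order (a step that is already met when the one before it is completed fails the run):
1. the bar is threaded on the guide rod, its tongue above the roller catch, the roller still sprung out (horizontal distance between bar_hole and rod_seat below 0.008 m and z of bar_hole in the frame of rod_seat below 0.085 m and angle between bar's own z axis and vertical below 0.3 rad and z of bar_tongue in the frame of jig above 0.05 m and value of joint catch below 0.002 m), for 0.1 s.
2. the tongue pushes the roller back on its way down (value of joint catch above 0.0025 m and horizontal distance between bar_hole and rod_seat below 0.008 m), for 0.01 s.
At the end, for the whole second after the job is handed in: The bar lies at rest, flat (within 0.04 rad) and fully home: its hole over the rod within 4 mm of the axis and of the collar's top, its tongue's underside within 4 mm above the blank's top height, and the roller sprung out again over the tongue (catch below 1.5 mm) (horizontal distance between bar_hole and rod_seat below 0.004 m and z of bar_hole in the frame of rod_seat below 0.004 m and z of bar_tongue in the frame of jig between 0.028 and 0.038 m and angle between bar's own z axis and vertical below 0.04 rad and value of joint catch below 0.0015 m and linear speed of bar below 0.01 m/s); the robot touches nothing.
It fails at once if the jig is rammed: more than 40 N between the bar and the jig (contact force between bar and jig above 40 N).
It fails at once if the spare bar or another thing on the bench is displaced by more than 30 mm (distance of any of spare, case, can, hammer, offcut, clampscrew, pot from where it was at the start of the episode above 0.03 m).
It also fails if it takes over 69 s, if anything falls off the work surface, if the arm or the gripper's body presses on something with over 40 N, if the wrist force passes 120 N, or if a joint passes its speed limit or range.

## Working session

There is one attempt and no reset: what is moved stays moved. The work goes in short steps, Python scripts to look and compute and a tool call to move; the robot and the scene stay as the last step left them, time stands still between calls to the robot, and variables do not carry over. Pictures are saved under pics/ and viewed, at most 10 in all, crops included, and the job is handed in when it is done.

Besides the shell and the picture viewer there is one more tool, called as name(argument=value, ...), one argument or row to a line, values as JSON. step_arm: Moves the arm, as the interface text tells. Shifts and turns lie within -1 to 1; 1 stands for 0.1 m of shift or 90 degrees of turn. Its arguments: {"type":"object","properties":{"plan":{"type":"array"},"grip_force":{"type":"number"}},"required":["plan"]}

```bash
mkdir -p pics; cat > h.py <<'E'
from station import telemetry, viewer, hand_in, ctrl
import numpy as np, cv2
from scipy.spatial.transform import Rotation as Ro
def shot(n):
    o=telemetry.get_obs(); c=viewer.camera(n)
    if 'R' not in c:
        T=np.eye(4); T[:3,:3]=Ro.from_euler('xyz',o['eef_rot']).as_matrix(); T[:3,3]=o['ee_pos']
        M=np.linalg.inv(T@np.array(c['tool_from_camera'])); c['R']=M[:3,:3]; c['t']=M[:3,3]
    return c
def save(c,f): cv2.imwrite('pics/'+f,cv2.cvtColor(c['img'],cv2.COLOR_RGB2BGR))
def cloud(c):
    v,u=np.mgrid[:400,:640]; z=c['z_map']
    P=np.stack([(u-c['cx'])/c['fx']*z,(v-c['cy'])/c['fy']*z,z],-1)
    return (P-np.array(c['t']))@np.array(c['R'])
def atz(c,u,v,z):
    R=np.array(c['R']);C=-R.T@np.array(c['t']);d=R.T@np.array([(u-c['cx'])/c['fx'],(v-c['cy'])/c['fy'],1]); return C+d*(z-C[2])/d[2]
E
python3 - <<'E'
from h import *
print(ctrl.tcp_to_tips); o=telemetry.get_obs();print(o)
for n in ['scene','top']:
    c=shot(n); save(c,n+'0.png'); P=cloud(c); np.savez(n+'0.npz',P=P,img=c['img'])
    for t in ['bar','bar_hole','spare','rack','jig','rod_top','roller_axis','case','can','hammer','offcut','clampscrew','pot']:
        for d in viewer.recognise(t,c)[:2]:
            r=d['rect'];u,v=int((r[0]+r[2])/2),int((r[1]+r[3])/2)
            print(n,t,round(d['score'],2),np.round(r),P[min(v,399),min(u,639)].round(3))
E
```

```text
0.017
{'time_s': 0.0, 'qpos': array([ 1.07840289e+00,  3.00475574e-01,  1.52158113e+00,  1.70238816e-05,
        1.32070338e+00, -6.66124703e-02]), 'joint_vel': array([-0.00047749,  0.00088725,  0.0003681 , -0.00133956,  0.00140836,
       -0.00104196]), 'tau': array([ 8.91903583e-04, -5.31808662e+01, -3.52730048e+01,  7.08295754e-02,
        2.44613760e-02, -4.78972015e-05]), 'ee_pos': array([0.22705713, 0.50067615, 0.22188385]), 'eef_rot': array([-3.14042891e+00, -9.41609048e-05,  2.71580741e+00]), 'force': array([-0.50235929,  0.28356062, -0.1159587 ]), 'moment': array([0.03491844, 0.00409076, 0.00510713]), 'grip_force': 0.0, 'grip_width': 0.09367508205328796}
scene bar 0.61 [424. 175. 438. 203.] [0.382 0.648 0.007]
scene bar 0.54 [359. 219. 372. 224.] [0.555 0.293 0.01 ]
scene bar_hole 0.75 [424. 178. 443. 201.] [0.382 0.663 0.005]
scene bar_hole 0.63 [359. 216. 376. 225.] [0.545 0.305 0.005]
scene spare 0.24 [239. 200. 280. 266.] [ 0.576 -0.145  0.029]
scene rack 0.69 [326. 219. 408. 264.] [0.724 0.249 0.063]
scene jig 0.75 [238. 200. 283. 265.] [ 0.574 -0.141  0.032]
scene rod_
[... 901 characters left out ...]
 [225. 132. 314. 186.] [0.665 0.251 0.059]
top jig 0.57 [366. 144. 411. 223.] [ 0.583 -0.152  0.033]
top rod_top 0.9 [370. 142. 407. 222.] [ 0.586 -0.151  0.035]
top roller_axis 0.54 [332. 128. 352. 153.] [0.717 0.005 0.096]
top roller_axis 0.27 [467. 148. 484. 177.] [ 0.656 -0.456  0.023]
top case 0.84 [238. 142. 274. 164.] [0.688 0.294 0.067]
top can 0.69 [330. 128. 350. 154.] [0.714 0.012 0.095]
top hammer 0.73 [449. 195. 471. 274.] [ 0.407 -0.387  0.025]
top offcut 0.85 [328. 220. 353. 254.] [0.4   0.016 0.039]
top clampscrew 0.65 [466. 147. 482. 178.] [ 0.657 -0.45   0.021]
top pot 0.93 [182. 206. 211. 230.] [ 0.476  0.505 -0.002]
top pot 0.6 [365. 141. 407. 228.] [ 0.58  -0.145  0.033]
```

```bash
python3 - <<'E'
import cv2
a=cv2.imread('pics/top0.png')[120:290,110:500]; cv2.imwrite('pics/a.png',cv2.resize(a,None,fx=2.05,fy=2.05,interpolation=cv2.INTER_CUBIC))
a=cv2.imread('pics/scene0.png')[160:290,160:460]; cv2.imwrite('pics/b.png',cv2.resize(a,None,fx=2.6,fy=2.6,interpolation=cv2.INTER_CUBIC))
E
```

```text
(no output)
```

View pics/a.png

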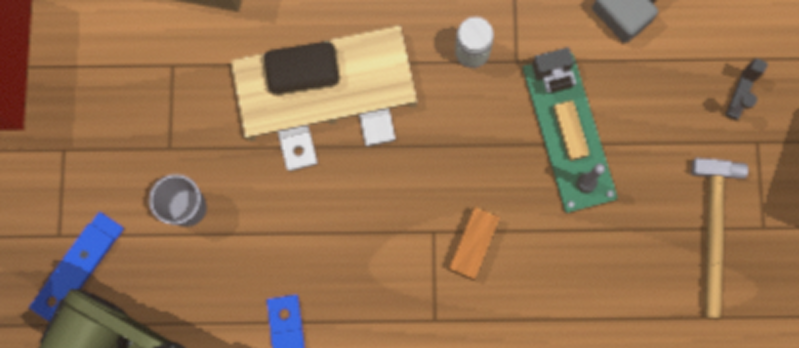

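View pics/b.png

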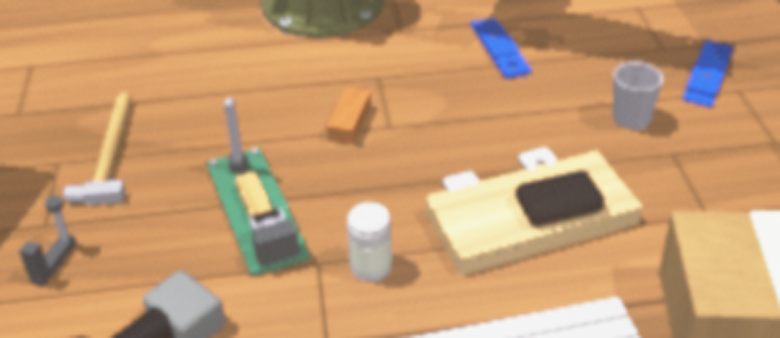

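```bash
cat >> h.py <<'E'
def to(p,yaw):
    o=telemetry.get_obs(); R=Ro.from_euler('xyz',o['eef_rot']); T=Ro.from_euler('xyz',[np.pi,0,yaw])
    print('shift(units .1m, current tool axes)',(R.inv().apply(np.array(p)-o['ee_pos'])/.1).round(3),'turn first',((R.inv()*T).as_rotvec()/(np.pi/2)).round(4), 'shift after turn',(T.inv().apply(np.array(p)-o['ee_pos'])/.1).round(3))
E
python3 - <<'E'
from h import *
c=shot('wrist'); print(np.round(c['tool_from_camera'],3),c['fx'])
to([.50,.30,.25],3.34)
d=np.load('top0.npz')['P']
print(d[192-14:192+14:3,255].round(3).tolist())
E
```

```text
[[-0.    -0.957 -0.289  0.085]
 [ 1.    -0.001  0.     0.   ]
 [-0.    -0.289  0.957 -0.162]
 [ 0.     0.     0.     1.   ]] 338.43103672625233
shift(units .1m, current tool axes) [-3.314 -0.702 -0.276] turn first [-0.     -0.     -0.3974] shift after turn [-2.279 -2.507 -0.276]
[[0.605, 0.3, 0.037], [0.597, 0.301, 0.03], [0.592, 0.304, 0.005], [0.579, 0.303, 0.013], [0.572, 0.304, 0.0], [0.562, 0.304, -0.005], [0.55, 0.304, 0.002], [0.539, 0.303, 0.003], [0.53, 0.304, -0.001], [0.52, 0.304, -0.004]]
```

step_arm(
  plan=[
    {"dx": -0.4,"dy": -0.08},
    {"dx": -0.4,"dy": -0.08},
    {"dx": -0.4,"dy": -0.08},
    {"dx": -0.4,"dy": -0.08},
    {"dx": -0.4,"dy": -0.08},
    {"dx": -0.4,"dy": -0.08},
    {"dx": -0.4,"dy": -0.08},
    {"dx": -0.4,"dy": -0.08},
    {"rz": -0.095},
    {"rz": -0.095},
  ],
)

```text
$.plan[0]: bad value
```

step_arm(
  plan=[
    {"rz": -0.095},
    {"rz": -0.095},
    {"rz": 0.0},
    {"rz": 0.0},
  ],
)

```text
$.plan[0]: bad value
```

```bash
python3 - <<'E'
from h import *
c=shot('wrist'); save(c,'w1.png'); P=cloud(c); np.savez('w1.npz',P=P,img=c['img'],R=c['R'],t=c['t'],k=[c['fx'],c['fy'],c['cx'],c['cy']])
for t in ['bar','bar_hole','spare','rack','case']:
    for d in viewer.recognise(t,c)[:2]:
        r=d['rect'];u,v=int((r[0]+r[2])/2),int((r[1]+r[3])/2)
        print(t,round(d['score'],2),np.round(r),P[min(v,399),min(u,639)].round(3))
E
```

```text
bar 0.65 [456. 136. 546. 290.] [0.357 0.671 0.014]
bar 0.64 [108. 151. 244. 281.] [0.204 0.326 0.014]
bar_hole 0.77 [108. 147. 242. 286.] [0.204 0.324 0.012]
bar_hole 0.62 [458. 140. 547. 290.] [0.36  0.672 0.014]
```

View pics/w1.png

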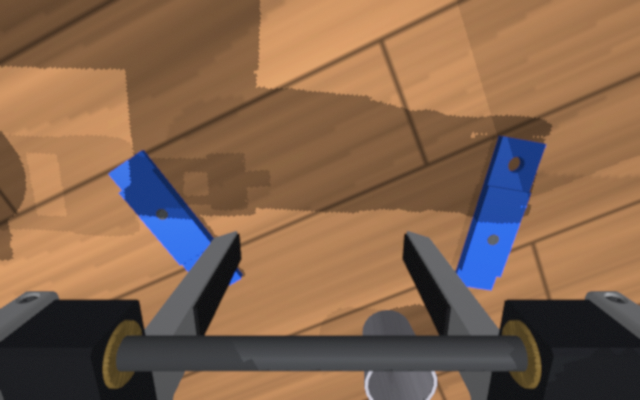

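The arm had not moved, because each row must hold all seven fields. The picture shows only the two blue look-alikes, at (175,215) and (503,213), and the cup's rim at the bottom.

step_arm(
  plan=[
    {"dx": -0.4,"dy": -0.08,"dz": 0,"rx": 0,"ry": 0,"rz": 0,"claw": 0},
    {"dx": -0.4,"dy": -0.08,"dz": 0,"rx": 0,"ry": 0,"rz": 0,"claw": 0},
    {"dx": -0.4,"dy": -0.08,"dz": 0,"rx": 0,"ry": 0,"rz": 0,"claw": 0},
    {"dx": -0.4,"dy": -0.08,"dz": 0,"rx": 0,"ry": 0,"rz": 0,"claw": 0},
    {"dx": -0.4,"dy": -0.08,"dz": 0,"rx": 0,"ry": 0,"rz": 0,"claw": 0},
    {"dx": -0.4,"dy": -0.08,"dz": 0,"rx": 0,"ry": 0,"rz": 0,"claw": 0},
    {"dx": -0.4,"dy": -0.08,"dz": 0,"rx": 0,"ry": 0,"rz": 0,"claw": 0},
    {"dx": -0.4,"dy": -0.08,"dz": 0,"rx": 0,"ry": 0,"rz": 0,"claw": 0},
    {"dx": 0,"dy": 0,"dz": 0,"rx": 0,"ry": 0,"rz": -0.09,"claw": 0},
    {"dx": 0,"dy": 0,"dz": 0,"rx": 0,"ry": 0,"rz": -0.09,"claw": 0},
  ],
)

```text
time_s: 2.75
ee_pos: [0.493, 0.3095, 0.2221]
eef_rot: [-3.141, -0.0, 3.002]
force: [0.4, -0.3, 0.7]
grip_width: 0.094
grip_force: 0.0
```

step_arm(
  plan=[
    {"dx": 0,"dy": 0,"dz": 0,"rx": 0,"ry": 0,"rz": -0.09,"claw": 0},
    {"dx": 0,"dy": 0,"dz": 0,"rx": 0,"ry": 0,"rz": -0.09,"claw": 0},
    {"dx": 0,"dy": 0,"dz": 0,"rx": 0,"ry": 0,"rz": 0,"claw": 0},
    {"dx": 0,"dy": 0,"dz": 0,"rx": 0,"ry": 0,"rz": 0,"claw": 0},
    {"dx": 0,"dy": 0,"dz": 0,"rx": 0,"ry": 0,"rz": 0,"claw": 0},
  ],
)

```text
time_s: 3.25
ee_pos: [0.4921, 0.3104, 0.2224]
eef_rot: [-3.142, -0.0, -3.005]
force: [-0.2, 0.4, -0.1]
grip_width: 0.094
grip_force: 0.0
```

```bash
python3 - <<'E'
from h import *
o=telemetry.get_obs(); print(o['ee_pos'],o['eef_rot'])
c=shot('wrist'); save(c,'w2.png'); P=cloud(c); np.savez('w2.npz',P=P,img=c['img'],R=c['R'],t=c['t'],k=[c['fx'],c['fy'],c['cx'],c['cy']])
for t in ['bar','bar_hole','spare','rack','case']:
    for d in viewer.recognise(t,c)[:2]:
        r=d['rect'];u,v=int((r[0]+r[2])/2),int((r[1]+r[3])/2)
        print(t,round(d['score'],2),np.round(r),P[min(v,399),min(u,639)].round(3))
E
```

```text
[0.49214588 0.3104365  0.22244938] [-3.14159076e+00 -1.69891228e-05 -3.00523534e+00]
bar 0.8 [576.  93. 640. 178.] [0.409 0.615 0.013]
bar 0.77 [287. 199. 333. 259.] [0.565 0.307 0.006]
bar_hole 0.6 [284. 196. 334. 256.] [ 0.564  0.306 -0.   ]
bar_hole 0.6 [575.  93. 640. 181.] [0.411 0.613 0.015]
spare 0.67 [173. 216. 222. 267.] [0.596 0.175 0.013]
case 0.9 [233. 306. 336. 334.] [0.654 0.291 0.063]
case 0.44 [  0.   1.  93. 101.] [0.405 0.034 0.035]
```

View pics/w2.png

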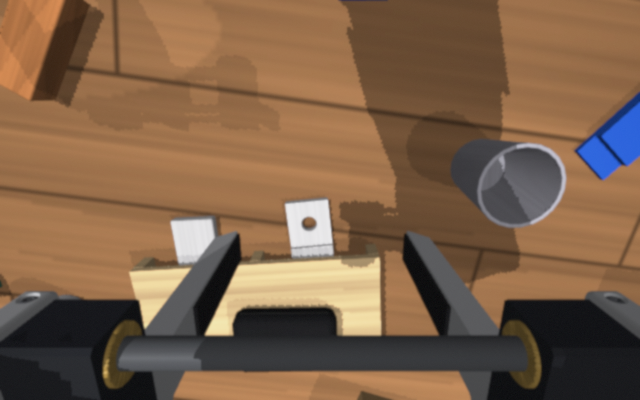

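The bar's hole end shows at (285–334, 198–258) with its hole at (309,223). The spare is at (195,240), the case at (285,320) on the rack, and the cup at (520,185).

```bash
cat >> h.py <<'E'
def barmask(img,roi):
    h=cv2.cvtColor(img,cv2.COLOR_RGB2HSV); m=((h[...,1]<45)&(h[...,2]>140)).astype(np.uint8)*255
    k=np.zeros_like(m); l,t,r,b=roi; k[t:b,l:r]=m[t:b,l:r]; return k
E
python3 - <<'E'
from h import *
d=np.load('w2.npz'); img=d['img']; c=dict(R=d['R'],t=d['t'],fx=d['k'][0],fy=d['k'][1],cx=d['k'][2],cy=d['k'][3]); P=d['P']
m=barmask(img,(275,190,345,262))
f=cv2.morphologyEx(m,cv2.MORPH_CLOSE,np.ones((15,15))); 
n,lab,st,ce=cv2.connectedComponentsWithStats(m); print(st[1:][st[1:,4]>50])
ys,xs=np.nonzero(f); W=np.array([atz(c,u,v,.010)[:2] for u,v in zip(xs,ys)])
print('depth z med',np.median(P[...,2][m>0]))
r=cv2.minAreaRect(W.astype(np.float32)); print(r, cv2.boxPoints(r).round(4))
hole=(f>0)&(m==0)
hole[:210]=0;hole[236:]=0;hole[:,:298]=0;hole[:,320:]=0
v,u=np.nonzero(hole); print('hole px',u.mean(),v.mean(),len(u),atz(c,u.mean(),v.mean(),.010))
# side edges
for s in (f,):
    L=[];Rr=[]
    for y in range(206,240,2):
        x=np.nonzero(s[y])[0]; L.append(atz(c,x[0],y,.01)[:2]); Rr.append(atz(c,x[-1]+1,y,.01)[:2])
    for e in (L,Rr):
        e=np.array(e); vx,vy,x0,y0=cv2.fitLine(e.astype(np.float32),cv2.DIST_HUBER,0,.01,.01).ravel(); print('edge yaw',np.arctan2(vy,vx),x0,y0)
# top-camera hole check
E
```

```text
[[ 285  199   49   58 2258]]
depth z med 0.009924343952868026
((0.5635956525802612, 0.30647069215774536), (0.07263689488172531, 0.05179688706994057), 13.491637229919434) [[0.5222 0.3232]
 [0.5343 0.2728]
 [0.605  0.2898]
 [0.5929 0.3401]]
hole px 308.4751773049645 223.1631205673759 141 [0.55605282 0.3044163  0.01      ]
edge yaw 0.24687281 0.5620324 0.2803136
edge yaw 0.23425198 0.5511018 0.33061695
```

```bash
python3 - <<'E'
from h import *
to([.563,.306,.02],.237-np.pi)
E
```

```text
shift(units .1m, current tool axes) [-0.696 -0.142  2.024] turn first [-0.     -0.     -0.0623] shift after turn [-0.678 -0.209  2.024]
```

step_arm(
  plan=[
    {"dx": 0,"dy": 0,"dz": 0,"rx": 0,"ry": 0,"rz": -0.062,"claw": 0},
    {"dx": -0.34,"dy": -0.105,"dz": 0.2,"rx": 0,"ry": 0,"rz": 0,"claw": 0},
    {"dx": -0.34,"dy": -0.105,"dz": 0.2,"rx": 0,"ry": 0,"rz": 0,"claw": 0},
    {"dx": 0,"dy": 0,"dz": 0.4,"rx": 0,"ry": 0,"rz": 0,"claw": 0},
    {"dx": 0,"dy": 0,"dz": 0.4,"rx": 0,"ry": 0,"rz": 0,"claw": 0},
    {"dx": 0,"dy": 0,"dz": 0.4,"rx": 0,"ry": 0,"rz": 0,"claw": 0},
    {"dx": 0,"dy": 0,"dz": 0.2,"rx": 0,"ry": 0,"rz": 0,"claw": 0},
    {"dx": 0,"dy": 0,"dz": 0.1,"rx": 0,"ry": 0,"rz": 0,"claw": 0},
    {"dx": 0,"dy": 0,"dz": 0.1,"rx": 0,"ry": 0,"rz": 0,"claw": 0},
    {"dx": 0,"dy": 0,"dz": 0,"rx": 0,"ry": 0,"rz": 0,"claw": 0},
  ],
)

```text
time_s: 4.55
ee_pos: [0.5631, 0.306, 0.0221]
eef_rot: [-3.142, -0.0, -2.905]
force: [-0.5, 0.5, 1.0]
grip_width: 0.0939
grip_force: 0.0
```

step_arm(
  plan=[
    {"dx": 0,"dy": 0,"dz": 0,"rx": 0,"ry": 0,"rz": 0,"claw": 0},
    {"dx": 0,"dy": 0,"dz": 0,"rx": 0,"ry": 0,"rz": 0,"claw": 0},
  ],
)

```text
time_s: 4.75
ee_pos: [0.5637, 0.3062, 0.0237]
eef_rot: [3.141, 0.002, -2.905]
force: [-0.9, -0.1, -0.5]
grip_width: 0.0941
grip_force: 0.0
```

step_arm(
  grip_force=40,
  plan=[
    {"dx": 0,"dy": 0,"dz": 0.03,"rx": 0,"ry": 0,"rz": 0,"claw": 1},
    {"dx": 0,"dy": 0,"dz": 0,"rx": 0,"ry": 0,"rz": 0,"claw": 1},
    {"dx": 0,"dy": 0,"dz": 0,"rx": 0,"ry": 0,"rz": 0,"claw": 1},
    {"dx": 0,"dy": 0,"dz": 0,"rx": 0,"ry": 0,"rz": 0,"claw": 1},
    {"dx": 0,"dy": 0,"dz": 0,"rx": 0,"ry": 0,"rz": 0,"claw": 1},
    {"dx": 0,"dy": 0,"dz": 0,"rx": 0,"ry": 0,"rz": 0,"claw": 1},
    {"dx": 0,"dy": 0,"dz": 0,"rx": 0,"ry": 0,"rz": 0,"claw": 1},
  ],
)

```text
time_s: 5.45
ee_pos: [0.5632, 0.306, 0.0195]
eef_rot: [-3.142, 0.0, -2.905]
force: [-0.1, 0.4, 0.2]
grip_width: 0.0494
grip_force: 40.0
```

step_arm(
  plan=[
    {"dx": 0.1,"dy": 0,"dz": 0,"rx": 0,"ry": 0,"rz": 0,"claw": 1},
    {"dx": 0.2,"dy": 0,"dz": 0,"rx": 0,"ry": 0,"rz": 0,"claw": 1},
    {"dx": 0.2,"dy": 0,"dz": 0,"rx": 0,"ry": 0,"rz": 0,"claw": 1},
    {"dx": 0.2,"dy": 0,"dz": 0,"rx": 0,"ry": 0,"rz": 0,"claw": 1},
    {"dx": 0.2,"dy": 0,"dz": 0,"rx": 0,"ry": 0,"rz": 0,"claw": 1},
    {"dx": 0.2,"dy": 0,"dz": 0,"rx": 0,"ry": 0,"rz": 0,"claw": 1},
    {"dx": 0.2,"dy": 0,"dz": 0,"rx": 0,"ry": 0,"rz": 0,"claw": 1},
    {"dx": 0.2,"dy": 0,"dz": 0,"rx": 0,"ry": 0,"rz": 0,"claw": 1},
    {"dx": 0.1,"dy": 0,"dz": 0,"rx": 0,"ry": 0,"rz": 0,"claw": 1},
    {"dx": 0,"dy": 0,"dz": 0,"rx": 0,"ry": 0,"rz": 0,"claw": 1},
  ],
)

```text
time_s: 6.45
ee_pos: [0.407, 0.2683, 0.0195]
eef_rot: [-3.141, -0.001, -2.904]
force: [-1.2, -0.1, -1.7]
grip_width: 0.0494
grip_force: 40.0
```

step_arm(
  plan=[
    {"dx": 0,"dy": 0,"dz": 0,"rx": 0,"ry": 0,"rz": 0,"claw": 0},
    {"dx": 0,"dy": 0,"dz": 0,"rx": 0,"ry": 0,"rz": 0,"claw": 0},
    {"dx": 0,"dy": 0,"dz": 0,"rx": 0,"ry": 0,"rz": 0,"claw": 0},
    {"dx": 0,"dy": 0,"dz": 0,"rx": 0,"ry": 0,"rz": 0,"claw": 0},
    {"dx": 0,"dy": 0,"dz": 0,"rx": 0,"ry": 0,"rz": 0,"claw": 0},
    {"dx": 0,"dy": 0,"dz": -0.5,"rx": 0,"ry": 0,"rz": 0,"claw": 0},
    {"dx": 0,"dy": 0,"dz": -0.5,"rx": 0,"ry": 0,"rz": 0,"claw": 0},
    {"dx": 0,"dy": 0,"dz": -0.5,"rx": 0,"ry": 0,"rz": 0,"claw": 0},
    {"dx": 0,"dy": 0,"dz": 0,"rx": 0,"ry": 0,"rz": 0,"claw": 0},
    {"dx": 0,"dy": 0,"dz": 0,"rx": 0,"ry": 0,"rz": 0,"claw": 0},
  ],
)

```text
time_s: 7.45
ee_pos: [0.4079, 0.2685, 0.1699]
eef_rot: [3.141, 0.002, -2.905]
force: [-0.5, -0.1, -0.5]
grip_width: 0.0939
grip_force: 0.0
```

```bash
python3 - <<'E'
from h import *
o=telemetry.get_obs(); print(o['ee_pos'],o['eef_rot'])
c=shot('wrist'); save(c,'w3.png'); P=cloud(c); np.savez('w3.npz',P=P,img=c['img'],R=c['R'],t=c['t'],k=[c['fx'],c['fy'],c['cx'],c['cy']])
for t in ['bar','bar_hole','bar_tongue']:
    for d in viewer.recognise(t,c)[:2]:
        r=d['rect'];u,v=int((r[0]+r[2])/2),int((r[1]+r[3])/2)
        print(t,round(d['score'],2),np.round(r),P[min(v,399),min(u,639)].round(3))
E
```

```text
[0.40788271 0.26849809 0.16994405] [ 3.14111847e+00  1.75789306e-03 -2.90456383e+00]
bar 0.94 [603. 246. 637. 298.] [0.429 0.607 0.006]
bar 0.91 [298. 143. 347. 316.] [0.454 0.281 0.013]
bar_hole 0.94 [378.   0. 458. 106.] [0.272 0.324 0.01 ]
bar_hole 0.9 [296. 145. 349. 312.] [0.452 0.281 0.014]
bar_tongue 0.88 [380.   0. 457. 105.] [0.272 0.324 0.01 ]
bar_tongue 0.72 [295. 150. 347. 315.] [0.457 0.281 0.014]
```

View pics/w3.png

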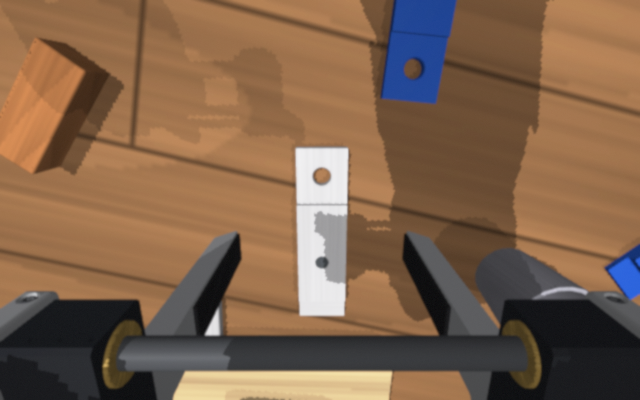

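The bar lies clear of the rack at (298–349, 147–315), with its hole at (321,176).

```bash
cat >> h.py <<'E'
def ld(f):
    d=np.load(f); return dict(img=d['img'],R=d['R'],t=d['t'],fx=d['k'][0],fy=d['k'][1],cx=d['k'][2],cy=d['k'][3]),d['P']
E
python3 - <<'E'
from h import *
c,P=ld('w3.npz')
h=cv2.cvtColor(c['img'],cv2.COLOR_RGB2HSV)
sub=((h[...,1]>70)).astype(np.uint8); k=np.zeros((400,640),np.uint8);k[163:190,307:336]=sub[163:190,307:336]
v,u=np.nonzero(k); print(len(u),u.mean(),v.mean(),'hole',atz(c,u.mean(),v.mean(),.010))
f=(h[...,1]<45)&(h[...,2]>50)
L=[];R=[]
for y in range(152,200,3):
    x=np.nonzero(f[y,285:360])[0]+285; L.append(atz(c,x[0],y,.01)[:2]); R.append(atz(c,x[-1]+1,y,.01)[:2])
for e in (L,R):
    vx,vy,x0,y0=cv2.fitLine(np.array(e,np.float32),cv2.DIST_HUBER,0,.01,.01).ravel(); print('yaw',np.arctan2(vy,vx))
for y in (210,240,270,300): 
    x=np.nonzero(f[y,285:360])[0]+285; a=atz(c,x[0],y,.014);b=atz(c,x[-1]+1,y,.014); print(((a+b)/2).round(4),np.hypot(*(a-b)[:2]))
col=f[140:340,310]; ys=np.nonzero(col)[0]+140; print(ys.min(),ys.max(),atz(c,321,ys.min(),.01),atz(c,321,ys.max()+1,.014), atz(c,321,204,.014),atz(c,321,204,.010))
hole=np.array([.400,.2666]); 
to([.4848,.287,.026],.237-np.pi)
E
```

```text
189 321.44973544973544 175.2275132275132 hole [0.39994816 0.26744566 0.01      ]
yaw 0.21464516
yaw 0.24748582
[0.4333 0.2766 0.014 ] 0.050731321546273335
[0.4651 0.2832 0.014 ] 0.05011037605116815
[0.4984 0.2918 0.014 ] 0.050506391038863556
[0.5338 0.3003 0.014 ] 0.049842233077453724
147 315 [0.37321045 0.26056053 0.01      ] [0.55382383 0.30401918 0.014     ] [0.42752945 0.2736308  0.014     ] [0.42882189 0.2739415  0.01      ]
shift(units .1m, current tool axes) [-0.802  0.002  1.418] turn first [-0.0004 -0.0016  0.    ] shift after turn [-7.99e-01  1.00e-03  1.42e+00]
```

step_arm(
  plan=[
    {"dx": -0.4,"dy": 0,"dz": 0.1,"rx": 0,"ry": 0,"rz": 0,"claw": 0},
    {"dx": -0.4,"dy": 0,"dz": 0.2,"rx": 0,"ry": 0,"rz": 0,"claw": 0},
    {"dx": 0,"dy": 0,"dz": 0.4,"rx": 0,"ry": 0,"rz": 0,"claw": 0},
    {"dx": 0,"dy": 0,"dz": 0.4,"rx": 0,"ry": 0,"rz": 0,"claw": 0},
    {"dx": 0,"dy": 0,"dz": 0.25,"rx": 0,"ry": 0,"rz": 0,"claw": 0},
    {"dx": 0,"dy": 0,"dz": 0.14,"rx": 0,"ry": 0,"rz": 0,"claw": 0},
    {"dx": 0,"dy": 0,"dz": 0,"rx": 0,"ry": 0,"rz": 0,"claw": 0},
    {"dx": 0,"dy": 0,"dz": 0,"rx": 0,"ry": 0,"rz": 0,"claw": 1},
    {"dx": 0,"dy": 0,"dz": 0,"rx": 0,"ry": 0,"rz": 0,"claw": 1},
    {"dx": 0,"dy": 0,"dz": 0,"rx": 0,"ry": 0,"rz": 0,"claw": 1},
  ],
)

```text
time_s: 8.65
ee_pos: [0.4856, 0.2873, 0.0208]
eef_rot: [3.141, 0.001, -2.905]
force: [-0.9, -0.5, 0.3]
grip_width: 0.0735
grip_force: 0.0
```

step_arm(
  plan=[
    {"dx": 0,"dy": 0,"dz": 0,"rx": 0,"ry": 0,"rz": 0,"claw": 1},
    {"dx": 0,"dy": 0,"dz": 0,"rx": 0,"ry": 0,"rz": 0,"claw": 1},
    {"dx": 0,"dy": 0,"dz": 0,"rx": 0,"ry": 0,"rz": 0,"claw": 1},
    {"dx": 0,"dy": 0,"dz": 0,"rx": 0,"ry": 0,"rz": 0,"claw": 1},
  ],
)

```text
time_s: 9.05
ee_pos: [0.4855, 0.2872, 0.0205]
eef_rot: [3.142, 0.0, -2.905]
force: [-0.5, -0.2, 1.5]
grip_width: 0.0493
grip_force: 40.0
```

step_arm(
  plan=[
    {"dx": 0,"dy": 0,"dz": -0.2,"rx": 0,"ry": 0,"rz": 0,"claw": 1},
    {"dx": 0,"dy": 0,"dz": -0.4,"rx": 0,"ry": 0,"rz": 0,"claw": 1},
    {"dx": 0,"dy": 0,"dz": -0.5,"rx": 0,"ry": 0,"rz": 0,"claw": 1},
    {"dx": 0,"dy": 0,"dz": -0.5,"rx": 0,"ry": 0,"rz": 0,"claw": 1},
    {"dx": 0,"dy": 0,"dz": -0.5,"rx": 0,"ry": 0,"rz": 0,"claw": 1},
    {"dx": 0,"dy": 0,"dz": 0,"rx": 0,"ry": 0,"rz": 0,"claw": 1},
    {"dx": 0,"dy": 0,"dz": 0,"rx": 0,"ry": 0,"rz": 0,"claw": 1},
  ],
)

```text
time_s: 9.75
ee_pos: [0.4854, 0.2872, 0.2304]
eef_rot: [3.141, 0.001, -2.905]
force: [-0.6, 0.3, -3.2]
grip_width: 0.0495
grip_force: 40.0
```

```bash
python3 - <<'E'
from h import *
d=np.load('top0.npz'); P=d['P']; img=d['img']
h=cv2.cvtColor(img,cv2.COLOR_RGB2HSV); m=(h[...,0]>55)&(h[...,0]<90)&(h[...,1]>90); m[:140]=0;m[230:]=0;m[:,:355]=0;m[:,420:]=0
v,u=np.nonzero(m); W=P[m]; print(len(u),np.median(W[:,2]))
c=viewer.camera('top'); W=np.array([atz(c,a,b,.012)[:2] for a,b in zip(u,v)],np.float32)
r=cv2.minAreaRect(W); print(r,cv2.boxPoints(r).round(3))
s=np.load('scene0.npz'); 
Q=P[190:215,385:412]; k=Q[...,2]>.06; print('rod pts top',Q[k].round(3)[:15])
Q=s['P'][190:235,238:262]; k=(Q[...,2]>.06); print('rod pts scene',Q[k].round(3)[:20])
to([.60,-.15,.22],.30-np.pi)
E
```

```text
727 0.010770880116498493
((0.5748336315155029, -0.15501390397548676), (0.2330772429704666, 0.0839477926492691), 14.368541717529297) [[ 0.452 -0.143]
 [ 0.472 -0.225]
 [ 0.698 -0.167]
 [ 0.677 -0.085]]
rod pts top [[ 0.501 -0.175  0.147]
 [ 0.502 -0.179  0.144]
 [ 0.5   -0.171  0.135]
 [ 0.499 -0.173  0.142]
 [ 0.497 -0.174  0.152]
 [ 0.498 -0.178  0.148]
 [ 0.497 -0.181  0.15 ]
 [ 0.496 -0.17   0.142]
 [ 0.495 -0.172  0.147]
 [ 0.494 -0.174  0.151]
 [ 0.495 -0.178  0.147]
 [ 0.493 -0.18   0.154]
 [ 0.496 -0.17   0.123]
 [ 0.492 -0.169  0.143]
 [ 0.493 -0.173  0.141]]
rod pts scene [[ 1.703 -0.075  1.048]
 [ 1.703 -0.075  1.048]
 [ 1.703 -0.075  1.048]
 [ 0.488 -0.178  0.142]
 [ 0.493 -0.174  0.145]
 [ 0.5   -0.178  0.146]
 [ 0.498 -0.174  0.144]
 [ 0.502 -0.17   0.146]
 [ 0.499 -0.182  0.14 ]
 [ 0.5   -0.178  0.141]
 [ 0.506 -0.174  0.145]
 [ 0.506 -0.17   0.144]
 [ 0.498 -0.167  0.137]
 [ 0.501 -0.179  0.137]
 [ 0.509 -0.174  0.142]
 [ 0.504 -0.171  0.138]
 [ 0.5   -0.167  0.135]
 [ 0.502 -0.179  0.132]
 [ 0.505 -0.175  0.134]
 [ 0.503 -0.171  0.133]]
shift(units .1m, current tool axes) [-0.092 -4.517  0.092] turn first [-0.0003 -0.0013 -0.04  ] shift after turn [ 0.192 -4.514  0.09 ]
```

step_arm(
  plan=[
    {"dx": 0,"dy": -0.2,"dz": 0,"rx": 0,"ry": 0,"rz": -0.02,"claw": 1},
    {"dx": 0,"dy": -0.4,"dz": 0,"rx": 0,"ry": 0,"rz": 0,"claw": 1},
    {"dx": 0,"dy": -0.4,"dz": 0,"rx": 0,"ry": 0,"rz": 0,"claw": 1},
    {"dx": 0,"dy": -0.4,"dz": 0,"rx": 0,"ry": 0,"rz": 0,"claw": 1},
    {"dx": 0,"dy": -0.4,"dz": 0,"rx": 0,"ry": 0,"rz": 0,"claw": 1},
    {"dx": 0,"dy": -0.4,"dz": 0,"rx": 0,"ry": 0,"rz": 0,"claw": 1},
    {"dx": 0,"dy": -0.4,"dz": 0,"rx": 0,"ry": 0,"rz": 0,"claw": 1},
    {"dx": 0,"dy": -0.4,"dz": 0,"rx": 0,"ry": 0,"rz": 0,"claw": 1},
    {"dx": 0,"dy": -0.2,"dz": 0,"rx": 0,"ry": 0,"rz": 0,"claw": 1},
    {"dx": 0,"dy": 0,"dz": 0,"rx": 0,"ry": 0,"rz": 0,"claw": 1},
  ],
)

```text
time_s: 10.8
ee_pos: [0.5694, -0.0238, 0.2277]
eef_rot: [3.14, -0.004, -2.876]
force: [0.0, 0.7, -2.0]
grip_width: 0.0495
grip_force: 40.0
```

step_arm(
  plan=[
    {"dx": 0,"dy": 0,"dz": 0,"rx": 0,"ry": 0,"rz": 0,"claw": 1},
    {"dx": 0,"dy": 0,"dz": 0,"rx": 0,"ry": 0,"rz": 0,"claw": 1},
    {"dx": 0,"dy": 0,"dz": 0,"rx": 0,"ry": 0,"rz": 0,"claw": 1},
  ],
)

```text
time_s: 11.1
ee_pos: [0.5695, -0.0205, 0.2301]
eef_rot: [3.141, -0.001, -2.872]
force: [-0.9, 0.3, -3.4]
grip_width: 0.0493
grip_force: 40.0
```

```bash
python3 - <<'E'
from h import *
o=telemetry.get_obs(); print(o['ee_pos'],o['eef_rot'])
c=shot('wrist'); save(c,'w4.png'); P=cloud(c); np.savez('w4.npz',P=P,img=c['img'],R=c['R'],t=c['t'],k=[c['fx'],c['fy'],c['cx'],c['cy']])
h=cv2.cvtColor(c['img'],cv2.COLOR_RGB2HSV); m=(h[...,0]>55)&(h[...,0]<90)&(h[...,1]>90)&(P[...,2]<.03)
v,u=np.nonzero(m);W=np.array([atz(c,a,b,.012)[:2] for a,b in zip(u,v)],np.float32)
r=cv2.minAreaRect(W); print(len(u),r,cv2.boxPoints(r).round(3))
k=(P[...,2]>.12)&(P[...,2]<.156)&(np.hypot(P[...,0]-.497,P[...,1]+.175)<.03); print('rod',k.sum(),P[k].mean(0)); 
k&=P[...,2]>.142; print(k.sum(),P[k].mean(0),P[k][:,2].max(),[np.nonzero(k)[i].mean() for i in (1,0)])
E
```

```text
[ 0.56947566 -0.02047082  0.23009447] [ 3.14128241e+00 -5.61272093e-04 -2.87180419e+00]
10740 ((0.583254873752594, -0.14987599849700928), (0.257881224155426, 0.08897004276514053), 14.42901611328125) [[ 0.447 -0.139]
 [ 0.469 -0.225]
 [ 0.719 -0.161]
 [ 0.697 -0.075]]
rod 827 [ 0.49415096 -0.17031832  0.14070177]
491 [ 0.49426505 -0.17201211  0.14691646] 0.15112312110989984 [np.float64(132.03869653767822), np.float64(49.712830957230146)]
```

View pics/w4.png

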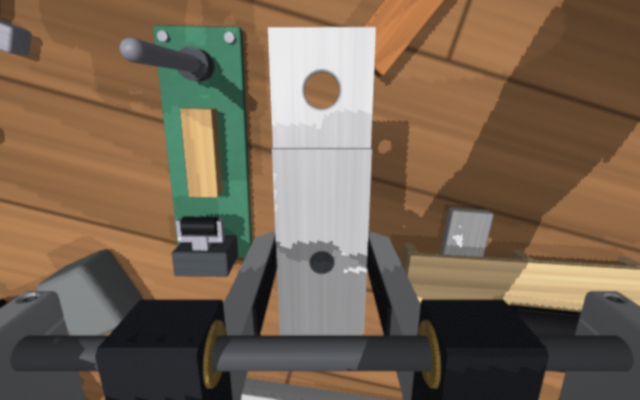

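The green jig stands at (150–245, 25–275), with the rod top at (131,48), the collar at (195,64), the timber at (200,150) and the roller at (200,228). The held bar's hole is at (321,90).

```bash
cat > m.py <<'E'
from h import *
from scipy.optimize import least_squares
def meas(c,P,g,under):
    # rod axis, cylinder r=8mm
    k=(P[...,2]>.06)&(P[...,2]<.14)&(np.hypot(P[...,0]-g[0],P[...,1]-g[1])<.025); k=cv2.erode(k.astype(np.uint8),np.ones((3,3)))>0
    X=P[k]; f=least_squares(lambda p:np.hypot(X[:,0]-p[0],X[:,1]-p[1])-.008,g,loss='soft_l1',f_scale=.001); print('rod cyl',len(X),f.x.round(4),'rms',np.sqrt(np.mean(f.fun**2)).round(4))
    return f.x
E
python3 - <<'E'
from m import *
c,P=ld('w4.npz'); meas(c,P,[.494,-.173],.2096)
img=c['img']; g=cv2.cvtColor(img,cv2.COLOR_RGB2GRAY); h=cv2.cvtColor(img,cv2.COLOR_RGB2HSV)
# rod top: leftmost silhouette; mask by grey + depth
z=P[...,2]; m=((z>.1)&(z<.16)); m[:,240:]=0;m[120:]=0; v,u=np.nonzero(m); print('rodmask',u.min(),u.max(),v.min(),v.max())
for d in range(u.min(),u.min()+30,5): vv=v[u==d]; print(d,vv.min(),vv.max())
# hole
k=np.zeros((400,640),np.uint8); k[65:115,295:348]=((h[...,1]>70))[65:115,295:348]; v,u=np.nonzero(k); print('hole',len(u),u.mean(),v.mean(),np.ptp(u),np.ptp(v))
pz=z[60:140,280:300]; print('bar top depth z',np.median(pz), np.median(z[170:230,285:355]))
for zz in (.2196,np.median(pz)): print(atz(c,u.mean(),v.mean(),zz))
bm=(z>.19)&(z<.24); L=[];R=[]
for y in range(40,140,4):
    x=np.nonzero(bm[y,240:400])[0]+240; L.append(atz(c,x[0],y,.2196)[:2]);R.append(atz(c,x[-1]+1,y,.2196)[:2])
for e in (L,R): vx,vy,_,_=cv2.fitLine(np.array(e,np.float32),cv2.DIST_HUBER,0,.01,.01).ravel(); print('bar yaw',np.arctan(vy/vx))
E
```

```text
rod cyl 701 [ 0.4944 -0.1742] rms 0.0003
rodmask 120 171 38 66
120 44 51
125 39 58
130 38 61
135 38 62
140 40 63
145 41 64
hole 971 321.38002059732236 89.83316168898044 33 35
bar top depth z 0.21913194664498392 0.22323063544903288
[ 0.48590657 -0.04288347  0.2196    ]
[ 0.48590229 -0.04288423  0.21913195]
bar yaw 0.26760468
bar yaw 0.27084926
```

```bash
python3 - <<'E'
from h import *
to([.5785,-.1532,.23],.251-np.pi)
E
```

```text
shift(units .1m, current tool axes) [ 0.267 -1.302  0.002] turn first [ 0.0001 -0.0002  0.0119] shift after turn [ 0.243 -1.307  0.002]
```

step_arm(
  plan=[
    {"dx": 0,"dy": 0,"dz": 0,"rx": 0,"ry": 0,"rz": 0.012,"claw": 1},
    {"dx": 0.06,"dy": -0.3,"dz": 0,"rx": 0,"ry": 0,"rz": 0,"claw": 1},
    {"dx": 0.06,"dy": -0.4,"dz": 0,"rx": 0,"ry": 0,"rz": 0,"claw": 1},
    {"dx": 0.06,"dy": -0.4,"dz": 0,"rx": 0,"ry": 0,"rz": 0,"claw": 1},
    {"dx": 0.063,"dy": -0.207,"dz": 0,"rx": 0,"ry": 0,"rz": 0,"claw": 1},
    {"dx": 0,"dy": 0,"dz": 0.2,"rx": 0,"ry": 0,"rz": 0,"claw": 1},
    {"dx": 0,"dy": 0,"dz": 0.2,"rx": 0,"ry": 0,"rz": 0,"claw": 1},
    {"dx": 0,"dy": 0,"dz": 0,"rx": 0,"ry": 0,"rz": 0,"claw": 1},
    {"dx": 0,"dy": 0,"dz": 0,"rx": 0,"ry": 0,"rz": 0,"claw": 1},
    {"dx": 0,"dy": 0,"dz": 0,"rx": 0,"ry": 0,"rz": 0,"claw": 1},
  ],
)

```text
time_s: 12.15
ee_pos: [0.579, -0.154, 0.1918]
eef_rot: [-3.141, 0.002, -2.892]
force: [0.2, 0.5, -2.7]
grip_width: 0.0498
grip_force: 40.0
```

```bash
python3 - <<'E'
from m import *
o=telemetry.get_obs(); print(o['ee_pos'],o['eef_rot'],o['force'])
c=shot('wrist'); P=cloud(c); np.savez('w5.npz',P=P,img=c['img'],R=c['R'],t=c['t'],k=[c['fx'],c['fy'],c['cx'],c['cy']])
save(c,'w5.png'); cv2.imwrite('pics/w5c.png',cv2.resize(cv2.imread('pics/w5.png')[0:200,220:420],None,fx=3,fy=3))
E
```

```text
[ 0.578957   -0.15400652  0.19182902] [-3.14057464e+00  1.58467378e-03 -2.89179727e+00] [ 0.243087    0.50336489 -2.69125476]
```

View pics/w5c.png

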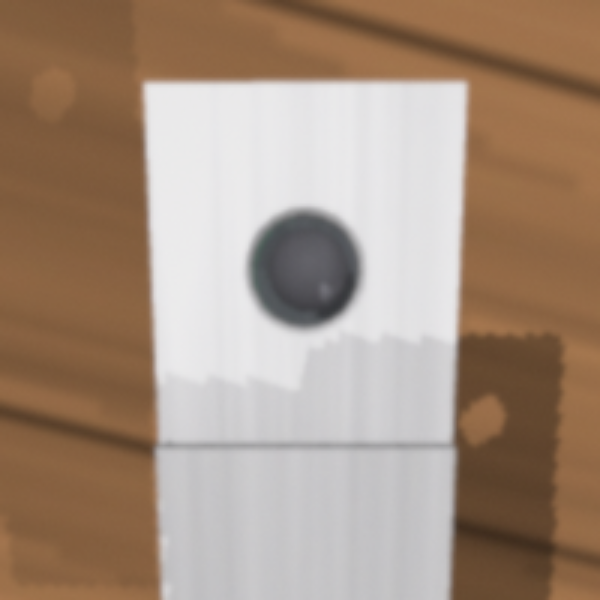

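Through the hole, the rod's dark dome sits at (312,265) in the crop and the hole's centre at (305,268), so the offset is about 1–2 mm.

```bash
python3 - <<'E'
from m import *
c,P=ld('w5.npz'); z=P[...,2]
h=cv2.cvtColor(c['img'],cv2.COLOR_RGB2GRAY).astype(float)
k=np.zeros((400,640),bool);k[60:120,290:350]=(h<140)[60:120,290:350]; v,u=np.nonzero(k)
zt=np.median(z[50:60,280:360]); print('bar top z',zt,'hole px',u.mean(),v.mean(),np.ptp(u)+1,np.ptp(v)+1); H=atz(c,u.mean(),v.mean(),zt); print('hole',H.round(4))
r=k&(z>.1)&(z<.153); v2,u2=np.nonzero(r); print('rod px',r.sum(),u2.mean(),v2.mean(),np.ptp(u2)+1,np.ptp(v2)+1)
X=P[r]; print('zmax',X[:,2].max(),np.percentile(X[:,2],[5,50,95]).round(4), 'rod mean',X.mean(0).round(4))
top=X[X[:,2]>np.percentile(X[:,2],60)]; print('dome top',top.mean(0).round(4))
f=least_squares(lambda p:np.linalg.norm(X-p[:3],axis=1)-.008,[*X.mean(0)[:2],.142],loss='soft_l1',f_scale=.001);print('sphere',f.x.round(4),np.abs(f.fun).mean())
y=[z[a,300:345].round(3) for a in (90,)]; print(y)
E
```

```text
bar top z 0.18057745600588915 hole px 321.242673992674 89.41849816849818 37 38
hole [ 0.4948 -0.1749  0.1806]
rod px 585 322.45811965811964 89.61709401709402 26 28
zmax 0.15087860369409295 [0.1436 0.1476 0.1498] rod mean [ 0.4945 -0.1742  0.1472]
dome top [ 0.4946 -0.1743  0.1491]
sphere [ 0.4945 -0.1742  0.1418] 0.00035866029585513473
[array([0.179, 0.18 , 0.181, 0.18 , 0.171, 0.033, 0.034, 0.034, 0.035,
       0.033, 0.145, 0.145, 0.146, 0.147, 0.148, 0.148, 0.15 , 0.149,
       0.15 , 0.15 , 0.149, 0.149, 0.15 , 0.15 , 0.15 , 0.151, 0.149,
       0.149, 0.149, 0.148, 0.149, 0.149, 0.147, 0.146, 0.147, 0.145,
       0.035, 0.035, 0.034, 0.173, 0.179, 0.18 , 0.181, 0.181, 0.18 ])]
```

step_arm(
  plan=[
    {"dx": 0,"dy": 0.007,"dz": 0,"rx": 0,"ry": 0,"rz": 0,"claw": 1},
    {"dx": 0,"dy": 0,"dz": 0.1,"rx": 0,"ry": 0,"rz": 0,"claw": 1},
    {"dx": 0,"dy": 0,"dz": 0.1,"rx": 0,"ry": 0,"rz": 0,"claw": 1},
    {"dx": 0,"dy": 0,"dz": 0.1,"rx": 0,"ry": 0,"rz": 0,"claw": 1},
    {"dx": 0,"dy": 0,"dz": 0.1,"rx": 0,"ry": 0,"rz": 0,"claw": 1},
    {"dx": 0,"dy": 0,"dz": 0,"rx": 0,"ry": 0,"rz": 0,"claw": 1},
    {"dx": 0,"dy": 0,"dz": 0,"rx": 0,"ry": 0,"rz": 0,"claw": 1},
  ],
)

```text
time_s: 12.9
ee_pos: [0.5783, -0.1535, 0.1503]
eef_rot: [3.141, -0.0, -2.892]
force: [-0.0, 0.1, -2.9]
grip_width: 0.0497
grip_force: 40.0
```

Threaded with no side force (underside about 130 mm up). Lowering to about 70 mm.

step_arm(
  plan=[
    {"dx": 0,"dy": 0,"dz": 0.1,"rx": 0,"ry": 0,"rz": 0,"claw": 1},
    {"dx": 0,"dy": 0,"dz": 0.1,"rx": 0,"ry": 0,"rz": 0,"claw": 1},
    {"dx": 0,"dy": 0,"dz": 0.1,"rx": 0,"ry": 0,"rz": 0,"claw": 1},
    {"dx": 0,"dy": 0,"dz": 0.1,"rx": 0,"ry": 0,"rz": 0,"claw": 1},
    {"dx": 0,"dy": 0,"dz": 0.1,"rx": 0,"ry": 0,"rz": 0,"claw": 1},
    {"dx": 0,"dy": 0,"dz": 0.1,"rx": 0,"ry": 0,"rz": 0,"claw": 1},
    {"dx": 0,"dy": 0,"dz": 0,"rx": 0,"ry": 0,"rz": 0,"claw": 1},
    {"dx": 0,"dy": 0,"dz": 0,"rx": 0,"ry": 0,"rz": 0,"claw": 1},
    {"dx": 0,"dy": 0,"dz": 0,"rx": 0,"ry": 0,"rz": 0,"claw": 1},
  ],
)

```text
time_s: 13.8
ee_pos: [0.5786, -0.1535, 0.091]
eef_rot: [-3.141, 0.001, -2.892]
force: [-0.2, -0.4, -2.6]
grip_width: 0.0495
grip_force: 40.0
```

```bash
python3 - <<'E'
import numpy as np
from scipy.spatial.transform import Rotation as Ro
# tool frame 2D at start: x_t along hole, z down. 
def run(n,dx,dz,ry):
    p=np.zeros(3);R=Ro.identity()
    for i in range(n):
        p=p+R.apply([dx*.1,0,dz*.1]); R=R*Ro.from_rotvec([0,ry*np.pi/2,0])
        h=p+R.apply([.087,0,.0205]); t=p+R.apply([-.075,0,.0205]); print((h*1000).round(2),(t*1000).round(2))
run(4,.0125,.054,-.0235)
E
```

```text
[87.43  0.   29.1 ] [-74.46   0.    23.12]
[87.55  0.   37.7 ] [-74.01   0.    25.75]
[87.35  0.   46.31] [-73.66   0.    28.41]
[86.83  0.   54.9 ] [-73.41   0.    31.07]
```

step_arm(
  plan=[
    {"dx": 0.0125,"dy": 0,"dz": 0.054,"rx": 0,"ry": -0.0235,"rz": 0,"claw": 1},
    {"dx": 0.0125,"dy": 0,"dz": 0.054,"rx": 0,"ry": -0.0235,"rz": 0,"claw": 1},
    {"dx": 0.0125,"dy": 0,"dz": 0.054,"rx": 0,"ry": -0.0235,"rz": 0,"claw": 1},
    {"dx": 0.0125,"dy": 0,"dz": 0.054,"rx": 0,"ry": -0.0235,"rz": 0,"claw": 1},
    {"dx": 0,"dy": 0,"dz": 0,"rx": 0,"ry": 0,"rz": 0,"claw": 1},
    {"dx": 0,"dy": 0,"dz": 0,"rx": 0,"ry": 0,"rz": 0,"claw": 1},
    {"dx": 0,"dy": 0,"dz": 0,"rx": 0,"ry": 0,"rz": 0,"claw": 1},
  ],
)

```text
time_s: 14.5
ee_pos: [0.5749, -0.1545, 0.0691]
eef_rot: [-3.141, 0.147, -2.892]
force: [-0.1, -0.5, -1.7]
grip_width: 0.0496
grip_force: 40.0
```

step_arm(
  grip_force=20,
  plan=[
    {"dx": 0,"dy": 0,"dz": 0,"rx": 0,"ry": 0,"rz": 0,"claw": 0},
    {"dx": 0,"dy": 0,"dz": 0,"rx": 0,"ry": 0,"rz": 0,"claw": 0},
    {"dx": 0,"dy": 0,"dz": 0,"rx": 0,"ry": 0,"rz": 0,"claw": 0},
    {"dx": 0,"dy": 0,"dz": -0.2,"rx": 0,"ry": 0,"rz": 0,"claw": 0},
    {"dx": 0,"dy": 0,"dz": -0.4,"rx": 0,"ry": 0,"rz": 0,"claw": 0},
    {"dx": 0,"dy": 0,"dz": 0,"rx": 0,"ry": 0.047,"rz": 0,"claw": 0},
    {"dx": 0,"dy": 0,"dz": 0,"rx": 0,"ry": 0.047,"rz": 0,"claw": 0},
    {"dx": 0,"dy": 0,"dz": 0,"rx": 0,"ry": 0,"rz": 0,"claw": 0},
    {"dx": 0,"dy": 0,"dz": 0,"rx": 0,"ry": 0,"rz": 0,"claw": 0},
    {"dx": 0,"dy": 0,"dz": 0,"rx": 0,"ry": 0,"rz": 0,"claw": 0},
  ],
)

```text
time_s: 15.5
ee_pos: [0.5657, -0.1566, 0.1276]
eef_rot: [3.141, 0.001, -2.892]
force: [0.1, -0.0, 0.0]
grip_width: 0.0942
grip_force: 0.0
```

```bash
python3 - <<'E'
from m import *
o=telemetry.get_obs(); print(o['ee_pos'],o['eef_rot'],o['force'])
c=shot('wrist'); P=cloud(c); save(c,'w6.png'); np.savez('w6.npz',P=P,img=c['img'],R=c['R'],t=c['t'],k=[c['fx'],c['fy'],c['cx'],c['cy']])
J=np.array([.4945,-.1742]);e=np.array([np.cos(.251),np.sin(.251)]);n=np.array([-e[1],e[0]])
xy=P[...,:2]-J; a=xy@e; b=xy@n
for s in range(-30,165,10):
    k=(abs(a-s/1000)<.003)&(abs(b)<.04)&(P[...,2]>.03)&(P[...,2]<.09)
    if k.sum()>30: print(s, k.sum(),'z',np.median(P[k][:,2]).round(4),'b',np.percentile(b[k],[2,98]).round(4))
to(np.r_[J+e*.122,.1],.251-np.pi)
E
```

```text
[ 0.56574499 -0.15657016  0.12762596] [ 3.14107446e+00  9.57293154e-04 -2.89207494e+00] [ 0.10033644 -0.02956659  0.02061488]
-30 216 z 0.0419 b [-0.024  0.024]
-20 655 z 0.0432 b [-0.0241  0.0242]
-10 652 z 0.0444 b [-0.0242  0.0236]
0 372 z 0.0458 b [-0.0244  0.0244]
10 313 z 0.0473 b [-0.0246  0.0245]
20 503 z 0.0487 b [-0.0242  0.024 ]
30 628 z 0.054 b [-0.0239  0.0238]
40 600 z 0.0553 b [-0.0242  0.0239]
50 572 z 0.0567 b [-0.0238  0.024 ]
60 565 z 0.058 b [-0.0238  0.0242]
70 557 z 0.0595 b [-0.024   0.0236]
80 567 z 0.0607 b [-0.0242  0.0237]
90 536 z 0.0622 b [-0.0237  0.0239]
100 534 z 0.0634 b [-0.0239  0.024 ]
110 537 z 0.0648 b [-0.0241  0.0241]
120 498 z 0.0661 b [-0.0242  0.0235]
130 502 z 0.0675 b [-0.0243  0.0237]
140 256 z 0.0611 b [-0.0237  0.0237]
150 458 z 0.0622 b [-0.0239  0.0239]
160 209 z 0.0631 b [-0.024  0.024]
shift(units .1m, current tool axes) [-0.486  0.008  0.278] turn first [ 0.0002  0.0005 -0.001 ] shift after turn [-0.486  0.007  0.278]
```

View pics/w6.png

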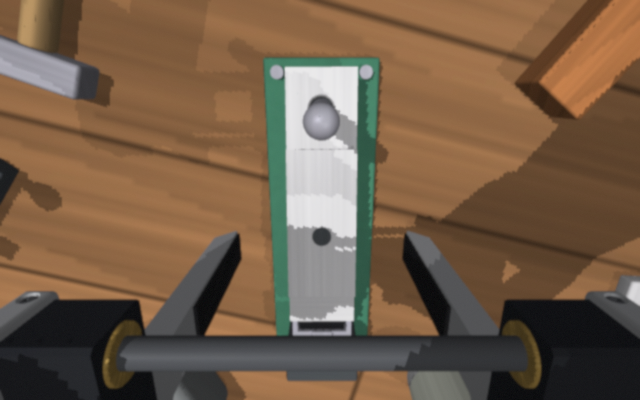

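The bar rests threaded on the rod (321,120), centred and square on the green base, with its tongue end resting on the roller near (321,325).

step_arm(
  plan=[
    {"dx": -0.25,"dy": 0,"dz": 0,"rx": 0,"ry": 0,"rz": 0,"claw": 1},
    {"dx": -0.236,"dy": 0,"dz": 0,"rx": 0,"ry": 0,"rz": 0,"claw": 1},
    {"dx": 0,"dy": 0,"dz": 0.1,"rx": 0,"ry": 0,"rz": 0,"claw": 1},
    {"dx": 0,"dy": 0,"dz": 0.1,"rx": 0,"ry": 0,"rz": 0,"claw": 1},
    {"dx": 0,"dy": 0,"dz": 0.1,"rx": 0,"ry": 0,"rz": 0,"claw": 1},
    {"dx": 0,"dy": 0,"dz": 0.05,"rx": 0,"ry": 0,"rz": 0,"claw": 1},
    {"dx": 0,"dy": 0,"dz": 0,"rx": 0,"ry": 0,"rz": 0,"claw": 1},
    {"dx": 0,"dy": 0,"dz": 0,"rx": 0,"ry": 0,"rz": 0,"claw": 1},
    {"dx": 0,"dy": 0,"dz": 0,"rx": 0,"ry": 0,"rz": 0,"claw": 1},
    {"dx": 0,"dy": 0,"dz": 0,"rx": 0,"ry": 0,"rz": 0,"claw": 1},
  ],
)

```text
time_s: 16.55
ee_pos: [0.6133, -0.1447, 0.0934]
eef_rot: [-3.141, 0.001, -2.892]
force: [-0.6, 0.0, 0.1]
grip_width: 0.0171
grip_force: 0.0
```

step_arm(
  plan=[
    {"dx": 0,"dy": 0,"dz": 0.02,"rx": 0,"ry": 0,"rz": 0,"claw": 1},
    {"dx": 0,"dy": 0,"dz": 0.02,"rx": 0,"ry": 0,"rz": 0,"claw": 1},
    {"dx": 0,"dy": 0,"dz": 0.02,"rx": 0,"ry": 0,"rz": 0,"claw": 1},
    {"dx": 0,"dy": 0,"dz": 0.02,"rx": 0,"ry": 0,"rz": 0,"claw": 1},
    {"dx": 0,"dy": 0,"dz": 0.01,"rx": 0,"ry": 0,"rz": 0,"claw": 1},
    {"dx": 0,"dy": 0,"dz": 0.01,"rx": 0,"ry": 0,"rz": 0,"claw": 1},
    {"dx": 0,"dy": 0,"dz": 0,"rx": 0,"ry": 0,"rz": 0,"claw": 1},
  ],
)

```text
time_s: 17.25
ee_pos: [0.6133, -0.1447, 0.084]
eef_rot: [-3.141, 0.001, -2.892]
force: [-5.5, 1.0, 11.2]
grip_width: 0.0007
grip_force: 5.4
```

step_arm(
  plan=[
    {"dx": 0,"dy": 0,"dz": 0.01,"rx": 0,"ry": 0,"rz": 0,"claw": 1},
    {"dx": 0,"dy": 0,"dz": 0,"rx": 0,"ry": 0,"rz": 0,"claw": 1},
  ],
)

```text
time_s: 17.45
ee_pos: [0.6133, -0.1447, 0.083]
eef_rot: [-3.141, 0.001, -2.892]
force: [-4.5, -0.5, 9.9]
grip_width: 0.0009
grip_force: 5.1
```

step_arm(
  plan=[
    {"dx": 0,"dy": 0,"dz": 0.01,"rx": 0,"ry": 0,"rz": 0,"claw": 1},
    {"dx": 0,"dy": 0,"dz": 0,"rx": 0,"ry": 0,"rz": 0,"claw": 1},
  ],
)

```text
time_s: 17.65
ee_pos: [0.6134, -0.1447, 0.0818]
eef_rot: [-3.141, 0.001, -2.892]
force: [-2.6, 0.1, 7.2]
grip_width: 0.0005
grip_force: 4.1
```

step_arm(
  plan=[
    {"dx": 0,"dy": 0,"dz": 0.015,"rx": 0,"ry": 0,"rz": 0,"claw": 1},
    {"dx": 0,"dy": 0,"dz": 0.015,"rx": 0,"ry": 0,"rz": 0,"claw": 1},
    {"dx": 0,"dy": 0,"dz": 0.015,"rx": 0,"ry": 0,"rz": 0,"claw": 1},
    {"dx": 0,"dy": 0,"dz": 0.015,"rx": 0,"ry": 0,"rz": 0,"claw": 1},
    {"dx": 0,"dy": 0,"dz": 0,"rx": 0,"ry": 0,"rz": 0,"claw": 1},
  ],
)

```text
time_s: 18.15
ee_pos: [0.6129, -0.1445, 0.0744]
eef_rot: [3.141, -0.001, -2.892]
force: [-0.0, 0.1, -0.8]
grip_width: 0.0003
grip_force: 0.0
```

step_arm(
  plan=[
    {"dx": 0,"dy": 0,"dz": 0.015,"rx": 0,"ry": 0,"rz": 0,"claw": 1},
    {"dx": 0,"dy": 0,"dz": 0.015,"rx": 0,"ry": 0,"rz": 0,"claw": 1},
    {"dx": 0,"dy": 0,"dz": 0,"rx": 0,"ry": 0,"rz": 0,"claw": 1},
  ],
)

```text
time_s: 18.45
ee_pos: [0.613, -0.1446, 0.0717]
eef_rot: [3.141, -0.0, -2.892]
force: [0.2, -0.8, 0.4]
grip_width: 0.0002
grip_force: 0.0
```

step_arm(
  plan=[
    {"dx": 0,"dy": 0,"dz": 0.01,"rx": 0,"ry": 0,"rz": 0,"claw": 1},
    {"dx": 0,"dy": 0,"dz": 0.01,"rx": 0,"ry": 0,"rz": 0,"claw": 1},
    {"dx": 0,"dy": 0,"dz": 0.01,"rx": 0,"ry": 0,"rz": 0,"claw": 1},
    {"dx": 0,"dy": 0,"dz": 0,"rx": 0,"ry": 0,"rz": 0,"claw": 1},
  ],
)

```text
time_s: 18.85
ee_pos: [0.6131, -0.1446, 0.0688]
eef_rot: [3.141, -0.0, -2.892]
force: [-0.5, 0.2, -0.5]
grip_width: 0.0003
grip_force: 0.0
```

step_arm(
  plan=[
    {"dx": 0,"dy": 0,"dz": 0.01,"rx": 0,"ry": 0,"rz": 0,"claw": 1},
    {"dx": 0,"dy": 0,"dz": 0.01,"rx": 0,"ry": 0,"rz": 0,"claw": 1},
    {"dx": 0,"dy": 0,"dz": 0,"rx": 0,"ry": 0,"rz": 0,"claw": 1},
  ],
)

```text
time_s: 19.15
ee_pos: [0.6131, -0.1446, 0.0668]
eef_rot: [3.141, -0.0, -2.892]
force: [0.6, -0.8, -1.1]
grip_width: 0.0005
grip_force: 0.0
```

step_arm(
  plan=[
    {"dx": 0,"dy": 0,"dz": 0.007,"rx": 0,"ry": 0,"rz": 0,"claw": 1},
    {"dx": 0,"dy": 0,"dz": 0,"rx": 0,"ry": 0,"rz": 0,"claw": 1},
  ],
)

```text
time_s: 19.35
ee_pos: [0.6131, -0.1446, 0.0662]
eef_rot: [3.142, -0.0, -2.892]
force: [0.2, 0.3, 0.3]
grip_width: 0.0007
grip_force: 0.0
```

Near-zero force means it snapped past the roller. Backing off to look.

step_arm(
  plan=[
    {"dx": 0,"dy": 0,"dz": -0.2,"rx": 0,"ry": 0,"rz": 0,"claw": 1},
    {"dx": 0,"dy": 0,"dz": -0.4,"rx": 0,"ry": 0,"rz": 0,"claw": 1},
    {"dx": 0.3,"dy": 0,"dz": -0.4,"rx": 0,"ry": 0,"rz": 0,"claw": 1},
    {"dx": 0.3,"dy": 0,"dz": -0.4,"rx": 0,"ry": 0,"rz": 0,"claw": 1},
    {"dx": 0,"dy": 0,"dz": 0,"rx": 0,"ry": 0,"rz": 0,"claw": 1},
    {"dx": 0,"dy": 0,"dz": 0,"rx": 0,"ry": 0,"rz": 0,"claw": 1},
    {"dx": 0,"dy": 0,"dz": 0,"rx": 0,"ry": 0,"rz": 0,"claw": 1},
  ],
)

```text
time_s: 20.05
ee_pos: [0.555, -0.1591, 0.205]
eef_rot: [3.141, -0.001, -2.892]
force: [0.5, 0.7, -0.4]
grip_width: 0.0004
grip_force: 0.0
```

```bash
python3 - <<'E'
from m import *
c=shot('wrist'); P=cloud(c); save(c,'w7.png')
J=np.array([.4945,-.1742]);e=np.array([np.cos(.251),np.sin(.251)]);n=np.array([-e[1],e[0]])
xy=P[...,:2]-J; a=xy@e; b=xy@n
for s in range(-20,185,10):
    k=(abs(a-s/1000)<.003)&(abs(b)<.015)&(P[...,2]>.02)&(P[...,2]<.09)
    if k.sum()>20: print(s, k.sum(),'z',np.median(P[k][:,2]).round(4))
E
```

```text
-20 226 z 0.0439
-10 218 z 0.0437
0 90 z 0.0434
10 48 z 0.0437
20 140 z 0.0438
30 190 z 0.0477
40 189 z 0.0479
50 182 z 0.0478
60 187 z 0.0479
70 182 z 0.0477
80 184 z 0.0478
90 165 z 0.0481
100 166 z 0.0478
110 145 z 0.0477
```

View pics/w7.png

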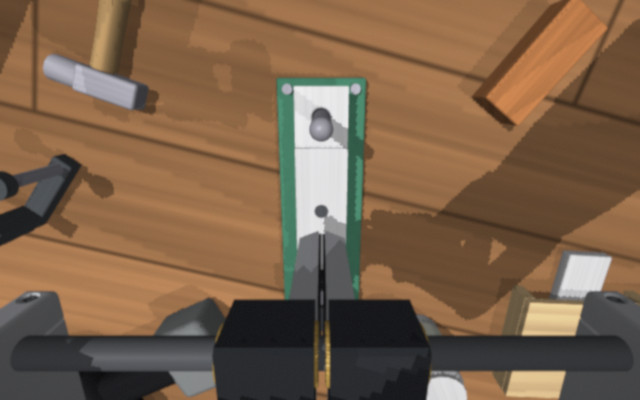

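The bar lies flat on the jig at (295–350, 85–300). Its top is 48 mm up (44 mm at the hole end), so the underside is home at 34 mm. The gripper is clear and the spare is still in its bay at (580,275).

```bash
python3 -c "
from station import hand_in
print(hand_in())"
```

```text
the job is handed in; nothing more can be done
None
```

The job is handed in after about 20 s of robot time: the bar is on the rod and measures flat and fully home, the press force peaked near 11 N and fell to zero as the tongue passed the roller, and the gripper is clear; the roller's spring-back was not seen directly and no verdict came back.

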